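Sort the sample tins and seat the lid

ROBOT

A 6-joint arm with a two-finger parallel gripper is mounted at the origin on the work surface. World frame = base frame: x ahead of the robot, y to its left, z up, the work surface at z = 0. Lengths are in m, angles in rad, forces in N, time in s.
With the tool pointing down it reaches from about 0.35 to 0.775 m from the base axis. Payload 7.3 kg.
Tool frame: the origin (TCP) lies at the very end of the fingers, on their centre line; the grasp point (between the pads) lies 19 mm behind it (robot.hold_point_z is the distance from the TCP to the grasp point, in m); z points along the fingers, y is the direction in which the jaws open and shut (so a half turn about z gives the same grasp; the last joint's range is limited). The gripper opens to 92 mm and grips with 3 to 60 N. Pads are 19 mm wide; open, the fingers measure 130 mm over their backs; the gripper's body (75 mm by 190 mm) begins 47 mm behind the grasp point.
Start: joints at [1.159, 0.342, 1.524, -0, 1.275, -0.146], TCP at [0.138, 0.507, 0.227] pointing down, gripper open.
Joint ranges: [-2.53, 2.53], [-0.77, 2.02], [0.04, 2.7], [-1, 4.14], [0.28, 2.66], [-3.11, 3.11]. Speed limits (rad/s): [2.57, 2.57, 3.14, 3.14, 3.14, 3.14].

INTERFACE

Orientations are given as [roll, pitch, yaw] about the fixed x, y, z axes, in that order (R = Rz(yaw) Ry(pitch) Rx(roll)).
In Python, from cell import monitor, viewer, robot gives the robot as it stands.
- The arm moves only by the tool move_arm, never from a script. Its argument "deltas" is a list of rows, each an object of numbers: "x", "y", "z": the shift along the tool's x, y, z in m; "wx", "wy", "wz": the turn, a rotation vector about the tool's x, y, z in degrees; "hand": the opening, from 0 (shut) to 1 (fully open). In form: [{"x": .., "y": .., "z": .., "wx": .., "wy": .., "wz": .., "hand": ..}, ...]. A call has 1 to 8 rows; each row is the pose to reach, as a shift and turn from the pose commanded when the call began, along the tool's axes at that moment; what a row does not reach only later rows make up. A row lasts 1/8 s, in which the tool goes at most 62.5 mm and 10.7 degrees, less where a joint would pass 70% of its speed; a pose out of reach is approached as far as the arm can. A call with a gripper value outside its range is refused whole. The fingers move at their own pace and stop on an object; "grip_force" is the grip in N (left out, the last holds). Time passes only in rows, so rows that repeat a pose let the fingers close. It gives the time, the measured TCP pose, the force and the opening at its end, in the units of the state.
- monitor.observe(): the state, without advancing time (a new reading comes with each control period).
- viewer.read_camera(name): name is "side" or "top" or "wrist"; returns the picture (420x560x3 uint8, red, green, blue); there is no depth.
- viewer.camera_params(name): a dict with "camera_matrix" (3x3 intrinsics, pixels), "R" (3x3) and "t" (3): a world point X has camera coordinates R X + t. Camera axes: x right, y down, z forward; pixel columns grow to the right and rows downward; lengths in m; the calibration is good to about 2 mm. A picture is of the moment at which its call begins: read the wrist's pose just before it. camera_params takes no time and is no camera call; for the wrist camera it gives the pose at the moment of the call.
- robot.hand_in(): hands the job in, once; it reports no verdict.
The state is a dict: "time": time; "qpos": joint angles; "qvel": joint speeds; "joint_efforts": joint torques, N m; "tool_pos": TCP position; "tool_rot": TCP orientation; "contact_force": force on the tool from outside, world axes, zero at the start; "torque": the same for the moment, N m; "opening": finger opening in m.
Only numpy, scipy, OpenCV 4.12 (cv2) and the standard library are available. Lean on these libraries where they do the work, as an engineer would, in place of code of your own. Each camera call takes 0.05 s, during which the arm holds its last target. There are 200 camera calls.

TASK

Sort the two tins standing in the middle of the roastery bench: slide each one along the bench, without lifting or tipping it, fully into the three-sided bay that already holds a tin of its own size. Also press the wide tin's lid, which stands proud, down until it is fully home. Leave both tins standing free in their bays and do not shift the other things on the bench.

Things in the scene. Friction and masses are not known exactly. Their poses are not given: they have to be found in the camera images.
- wide_tin: The wide tin to be sorted: upright round plain aluminium tin, 88 mm in diameter, its body 47 mm high, about 0.3 kg, with a black push-in lid on top. It stands loose in the middle of the bench. Origin at the centre of its underside, z up.
- wide_lid (a joint): How far the wide tin's lid has been pressed in, m: 0 = 8 mm proud, 0.008 = fully home. The start is between 0 and 0.002. It is a friction fit: it takes about 7 N straight down to move it and it stays where it is left.
- wide_lid_top (a point): Centre of the top face of the wide tin's lid (black disc, 80 mm in diameter, 5 mm thick). 60 mm above the bench with the joint at 0, 52 mm when fully home.
- narrow_tin: The narrow tin to be sorted: upright round plain aluminium tin, 58 mm in diameter, 48 mm high with its fixed black cap, about 0.16 kg. It stands loose in the middle of the bench. Origin at the centre of its underside, z up.
- wide_mate: A wide tin (88 mm in diameter, 52 mm high, lid already home) that stands loose at the back of one of the bays: it shows which bay is for wide tins. To be left there. Origin at the centre of its underside.
- narrow_mate: A narrow tin (58 mm in diameter, 48 mm high) that stands loose at the back of the other bay: it shows which bay is for narrow tins. To be left there. Origin at the centre of its underside.
- left_bay: Bay on the robot's left (+y): three dark steel bars, 12 mm wide and 15 mm high, fixed flat on the bench as a U without a floor; open towards the middle of the bench. Inside 150 mm wide and 240 mm deep. Origin at bench height at the centre of its mouth; its x axis points into the bay (towards the closed end, roughly world +y), its y axis across it. The tin at its back stands with its centre about 185 mm in from the mouth.
- right_bay: The same kind of bay on the robot's right (-y), open towards the middle of the bench. Origin at the centre of its mouth at bench height, x axis into the bay (roughly world -y).
- cupping_bowl: Bystander: white bowl, 90 mm across, 55 mm high, beyond the tins. Origin at the centre of its underside.
- bean_jar: Bystander: amber glass jar, 76 mm in diameter, 75 mm high, beyond the tins. Origin at the centre of its underside.
- kraft_carton: Bystander: brown carton, 75 x 110 x 60 mm high, beyond the tins. Origin at the centre of its underside.
- mug: Bystander: dark steel mug, 80 mm in diameter, 85 mm high, handle at its +y side, near the robot on the left. Origin at the centre of its underside.
- scoop: Bystander: copper spoon, 170 mm long, lying near the robot on the right. Origin under its middle.
- brush: Bystander: small hand brush lying beyond the right bay. Origin under its middle.
There are look-alikes about, which are no part of the job. Leave any green or pink look-alike of the wide_tin alone.

How it is judged:
By the outcome, as a careful person would: the job done as asked, in the order asked, and still so for the second after the job is handed in, with the robot touching nothing.
It also fails if it takes over 67 s, if anything falls off the work surface, if the arm or the gripper's body presses on something with over 40 N, if the wrist force passes 120 N, or if a joint passes its speed limit or range.

## Working session

There is one attempt and no reset: what is moved stays moved. The work goes in short steps, Python scripts to look and compute and a tool call to move; the robot and the scene stay as the last step left them, time stands still between calls to the robot, and variables do not carry over. Pictures are saved under pics/ and viewed, about 8 in all and at most 12, crops included, and the job is handed in when it is done.

Besides the shell and the picture viewer there is one more tool, called after "Call:" in YAML: its name, and indented under it one key for each argument. move_arm: Moves the arm, as the interface text tells. Its arguments: {"type":"object","properties":{"deltas":{"type":"array","items":{"type":"object","properties":{"x":{"type":"number"},"y":{"type":"number"},"z":{"type":"number"},"wx":{"type":"number"},"wy":{"type":"number"},"wz":{"type":"number"},"hand":{"type":"number"}}}},"grip_force":{"type":"number"}},"required":["deltas"]}

```bash
mkdir -p pics; python3 - <<'E'
from cell import monitor, viewer, robot
import cv2, numpy as np
s=monitor.observe(); print(s)
for n in ("top","side"):
    im=viewer.read_camera(n); cv2.imwrite(f"pics/{n}0.png",cv2.resize(im[:,:,::-1],(800,600),interpolation=cv2.INTER_CUBIC))
    cv2.imwrite(f"pics/{n}0_raw.png",im[:,:,::-1])
    print(n,viewer.camera_params(n))
E
```

```text
{'time': 0.0, 'qpos': array([ 1.15901199e+00,  3.42718805e-01,  1.52500493e+00, -3.28290100e-05,
        1.27539294e+00, -1.45965836e-01]), 'qvel': array([-6.77550371e-04,  1.79466483e-04,  2.34270805e-03,  6.92958531e-05,
        7.22654870e-05, -2.15376179e-03]), 'joint_efforts': array([-2.51216705e-03, -4.31259942e+01, -2.44205046e+01,  7.14538177e-02,
        5.63717773e-02, -8.45825571e-05]), 'tool_pos': array([0.13772554, 0.50619679, 0.22605121]), 'tool_rot': array([-3.14008028e+00, -1.90606458e-04,  2.87578359e+00]), 'contact_force': array([ 0.07867868, -0.10275655, -0.47285682]), 'torque': array([ 0.00934059, -0.00505357,  0.01643729]), 'opening': 0.09182257114247175}
top {'camera_matrix': array([[459.43510635,   0.        , 281.07502946],
       [  0.        , 459.43510635, 209.48045256],
       [  0.        ,   0.        ,   1.        ]]), 'R': array([[ 0.02564465, -0.99966492,  0.00352121],
       [-0.99832667, -0.02579263, -0.05175528],
       [ 0.05182876, -0.00218807, -0.99865359]]), 't': array([-0.0188422 ,  0.52254248,  1.23676195])}
side {'camera_matrix': array([[432.67710696,   0.        , 282.08176976],
       [  0.        , 432.67710696, 216.92499749],
       [  0.        ,   0.        ,   1.        ]]), 'R': array([[ 0.78981829, -0.61331212,  0.00594242],
       [-0.37982761, -0.49670019, -0.78039728],
       [ 0.48157871,  0.61411495, -0.62525577]]), 't': array([-0.41584742,  0.26082255,  0.96089649])}
```

View pics/top0.png

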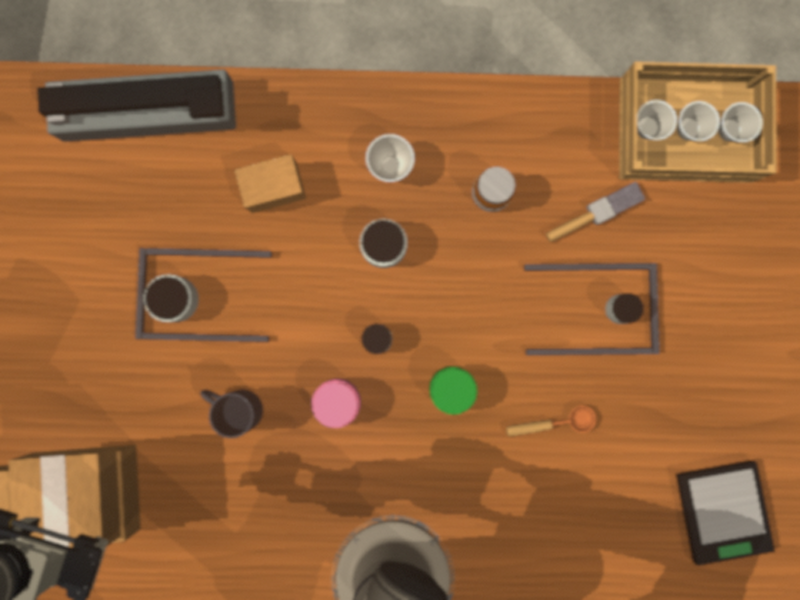

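View pics/side0.png

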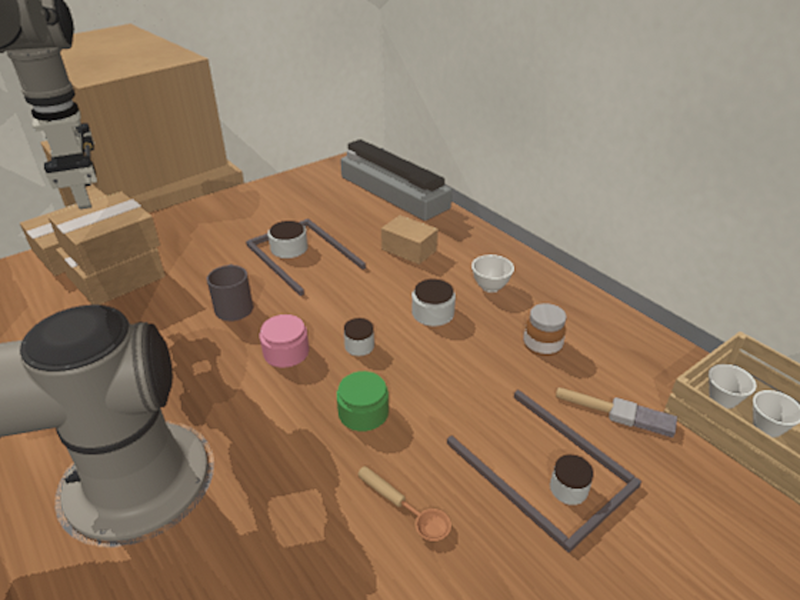

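The wide tin with the proud lid is at (383,242) and its bay is on the left. The narrow tin is at (377,338) and its bay is on the right. The pink tin (335,403) and green tin (453,390) are the look-alikes.

```bash
cat > h.py <<'E'
import numpy as np, cv2
from cell import monitor, viewer, robot
def world(uv,z,cam="top"):
    p=viewer.camera_params(cam);K,R,t=p["camera_matrix"],p["R"],p["t"]
    c=-R.T@t; d=R.T@np.linalg.inv(K)@np.array([uv[0],uv[1],1.])
    return c+d*(z-c[2])/d[2]
def dark(im,uv,r=28,th=75):
    # centroid & box (raw px) of the dark blob nearest uv (raw px); im is BGR
    x0,y0=int(uv[0])-r,int(uv[1])-r
    m=(im[y0:y0+2*r,x0:x0+2*r].max(2)<th).astype(np.uint8)
    n,l,st,ce=cv2.connectedComponentsWithStats(m)
    k=min((i for i in range(1,n) if st[i,4]>40),key=lambda i:np.hypot(*(ce[i]-r)))
    b=st[k]; return np.array([x0+b[0]+(b[2]-1)/2,y0+b[1]+(b[3]-1)/2]),b[2:]
E
python3 - <<'E'
from h import *
im=cv2.imread("pics/top0_raw.png")
for n,u,z in (("wide",(383,242),.059),("narrow",(377,338),.048),("wmate",(168,298),.052),("nmate",(628,308),.048)):
    c,b=dark(im,np.array(u)*.7); print(n,c,b,world(c,z), b*1.2/459*1000)
for n,u,z in (("L1",(271,254),.015),("L2",(269,339),.015),("Lb1",(143,250),.015),("Lb2",(139,337),.015),("R1",(524,267),.015),("R2",(526,352),.015),("Rb1",(656,267),.015),("Rb2",(656,352),.015),("pink",(335,403),.055),("green",(453,390),.055),("mug",(236,413),.085),("jar",(496,186),.075),("bowl",(390,157),.055)):
    print(n,world(np.array(u)*.7,z).round(3))
E
```

```text
wide [268. 168.] [ 27  27 572] [0.62899663 0.03195253 0.059     ] [  70.58823529   70.58823529 1495.4248366 ]
narrow [263.5 237. ] [ 18  19 273] [0.44720397 0.03916855 0.048     ] [ 47.05882353  49.67320261 713.7254902 ]
wmate [116.5 208. ] [ 28  27 595] [0.51356493 0.42827427 0.052     ] [  73.20261438   70.58823529 1555.55555556]
nmate [439.5 215. ] [ 20  19 303] [ 0.5172715  -0.42505348  0.048     ] [ 52.2875817   49.67320261 792.15686275]
L1 [0.603 0.246 0.015]
L2 [0.441 0.244 0.015]
Lb1 [0.604 0.49  0.015]
Lb2 [0.438 0.49  0.015]
R1 [ 0.59  -0.238  0.015]
R2 [ 0.429 -0.244  0.015]
Rb1 [ 0.597 -0.49   0.015]
Rb2 [ 0.435 -0.491  0.015]
pink [0.328 0.111 0.055]
green [ 0.357 -0.104  0.055]
mug [0.309 0.284 0.085]
jar [ 0.731 -0.173  0.075]
bowl [0.785 0.023 0.055]
```

```bash
cat >> h.py <<'E'
from scipy.spatial.transform import Rotation as Ro
def go(*targets):
    "rows (tool-frame deltas) from the present pose to targets (x,y,z,yaw deg), tool down"
    s=monitor.observe(); p=s["tool_pos"]; R=Ro.from_euler("xyz",s["tool_rot"])
    print("t",round(s["time"],2),"pos",p.round(4),"yaw",np.degrees(s["tool_rot"]).round(1),"F",s["contact_force"].round(1),"open",round(s["opening"],4))
    for x,y,z,w in targets:
        T=Ro.from_euler("xyz",[np.pi,0,np.radians(w)])
        print("  d",(R.inv().apply(np.array([x,y,z])-p)).round(4),"w",np.degrees((R.inv()*T).as_rotvec()).round(2))
E
python3 -c "
from h import *
go((.673,-.016,.17,132),(.673,-.016,.012,132))"
```

```text
t 0.1 pos [0.1377 0.5062 0.2261] yaw [-179.9   -0.   164.8] F [ 0.  -0.   1.2] open 0.0918
  d [-0.6536 -0.3633  0.0565] w [-8.000e-02  1.000e-02  3.277e+01]
  d [-0.6537 -0.363   0.2145] w [-8.000e-02  1.000e-02  3.277e+01]
```

Call:
move_arm:
  deltas:
    - {"x": -0.654,"y": -0.363,"z": 0.056,"wz": 32.8,"hand": 0.543}
    - {"x": -0.654,"y": -0.363,"z": 0.056,"wz": 32.8,"hand": 0.543}
    - {"x": -0.654,"y": -0.363,"z": 0.056,"wz": 32.8,"hand": 0.543}
    - {"x": -0.654,"y": -0.363,"z": 0.056,"wz": 32.8,"hand": 0.543}
    - {"x": -0.654,"y": -0.363,"z": 0.056,"wz": 32.8,"hand": 0.543}
    - {"x": -0.654,"y": -0.363,"z": 0.056,"wz": 32.8,"hand": 0.543}
    - {"x": -0.654,"y": -0.363,"z": 0.056,"wz": 32.8,"hand": 0.543}
    - {"x": -0.654,"y": -0.363,"z": 0.056,"wz": 32.8,"hand": 0.543}

```text
schema error: expected keys x, y, z, wx, wy, wz, hand
```

```bash
python3 -c "
from h import *
go((.673,-.016,.17,132),(.673,-.016,.012,132))"
```

```text
t 0.1 pos [0.1377 0.5062 0.2261] yaw [-179.9   -0.   164.8] F [ 0.  -0.   1.2] open 0.0918
  d [-0.6536 -0.3633  0.0565] w [-8.000e-02  1.000e-02  3.277e+01]
  d [-0.6537 -0.363   0.2145] w [-8.000e-02  1.000e-02  3.277e+01]
```

All keys are required.

Call:
move_arm:
  deltas:
    - {"x": -0.654,"y": -0.363,"z": 0.056,"wx": 0,"wy": 0,"wz": 32.8,"hand": 0.543}
    - {"x": -0.654,"y": -0.363,"z": 0.056,"wx": 0,"wy": 0,"wz": 32.8,"hand": 0.543}
    - {"x": -0.654,"y": -0.363,"z": 0.056,"wx": 0,"wy": 0,"wz": 32.8,"hand": 0.543}
    - {"x": -0.654,"y": -0.363,"z": 0.056,"wx": 0,"wy": 0,"wz": 32.8,"hand": 0.543}
    - {"x": -0.654,"y": -0.363,"z": 0.056,"wx": 0,"wy": 0,"wz": 32.8,"hand": 0.543}
    - {"x": -0.654,"y": -0.363,"z": 0.056,"wx": 0,"wy": 0,"wz": 32.8,"hand": 0.543}
    - {"x": -0.654,"y": -0.363,"z": 0.056,"wx": 0,"wy": 0,"wz": 32.8,"hand": 0.543}
    - {"x": -0.654,"y": -0.363,"z": 0.056,"wx": 0,"wy": 0,"wz": 32.8,"hand": 0.543}

```text
time: 1.1
tool_pos: [0.4961, 0.1569, 0.189]
tool_rot: [-3.142, -0.0, 2.303]
contact_force: [-0.3, 0.1, 0.2]
opening: 0.0498
```

```bash
python3 -c "
from h import *
go((.673,-.016,.17,132),(.673,-.016,.012,132))"
```

```text
t 1.1 pos [0.4961 0.1569 0.189 ] yaw [-180.   -0.  132.] F [-0.3  0.1  0.2] open 0.0498
  d [-0.2469  0.016   0.0189] w [-0.   -0.02 -0.04]
  d [-0.2469  0.016   0.1769] w [-0.   -0.02 -0.04]
```

Call:
move_arm:
  deltas:
    - {"x": -0.247,"y": 0.016,"z": 0.019,"wx": 0,"wy": 0,"wz": 0,"hand": 0.543}
    - {"x": -0.247,"y": 0.016,"z": 0.019,"wx": 0,"wy": 0,"wz": 0,"hand": 0.543}
    - {"x": -0.247,"y": 0.016,"z": 0.019,"wx": 0,"wy": 0,"wz": 0,"hand": 0.543}
    - {"x": -0.247,"y": 0.016,"z": 0.019,"wx": 0,"wy": 0,"wz": 0,"hand": 0.543}
    - {"x": -0.247,"y": 0.016,"z": 0.019,"wx": 0,"wy": 0,"wz": 0,"hand": 0.543}
    - {"x": -0.247,"y": 0.016,"z": 0.019,"wx": 0,"wy": 0,"wz": 0,"hand": 0.543}

```text
time: 1.85
tool_pos: [0.6715, -0.0142, 0.1695]
tool_rot: [-3.141, -0.002, 2.303]
contact_force: [-0.4, 1.0, 0.2]
opening: 0.05
```

```bash
python3 -c "
from h import *
go((.673,-.016,.012,132))
im=viewer.read_camera('wrist'); cv2.imwrite('pics/w1.png',im[:,:,::-1])
p=viewer.camera_params('wrist')
def proj(X): 
    c=p['camera_matrix']@(p['R']@np.array(X)+p['t']); return (c[:2]/c[2]).round(0)
print(proj((.629,.032,.059)),proj((.629,.032,0)),proj((.673,-.016,.012)))
print([proj((.629+.044*np.cos(a),.032+.044*np.sin(a),.047)) for a in (0,1.57,3.14,4.71)])"
```

```text
t 1.85 pos [ 0.6715 -0.0142  0.1695] yaw [-1.799e+02 -1.000e-01  1.319e+02] F [-0.4  1.   0.2] open 0.05
  d [-2.600e-03  1.000e-04  1.575e-01] w [-0.06 -0.1  -0.05]
[276. 140.] [276. 139.] [277. 201.]
[array([311., 172.]), array([309., 102.]), array([240., 106.]), array([245., 175.])]
```

View pics/w1.png

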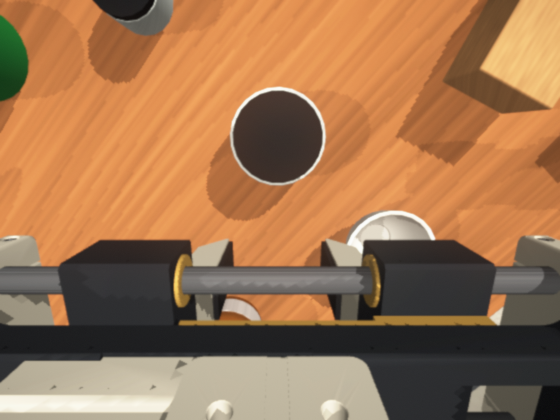

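The wrist view shows the wide tin at (278,136), within about 4 px of the prediction and centred between the fingers. I'll lower behind it, then push along tool x.

Call:
move_arm:
  deltas:
    - {"x": 0,"y": 0,"z": 0.06,"wx": 0,"wy": 0,"wz": 0,"hand": 0.543}
    - {"x": 0,"y": 0,"z": 0.115,"wx": 0,"wy": 0,"wz": 0,"hand": 0.543}
    - {"x": 0,"y": 0,"z": 0.14,"wx": 0,"wy": 0,"wz": 0,"hand": 0.543}
    - {"x": 0,"y": 0,"z": 0.157,"wx": 0,"wy": 0,"wz": 0,"hand": 0.543}
    - {"x": 0,"y": 0,"z": 0.157,"wx": 0,"wy": 0,"wz": 0,"hand": 0.543}

```text
time: 2.52
tool_pos: [0.6715, -0.0135, 0.0131]
tool_rot: [-3.141, -0.001, 2.304]
contact_force: [1.0, 0.4, -0.1]
opening: 0.05
```

```bash
python3 -c "
from h import *
a=np.radians(132);n=np.array([np.cos(a),np.sin(a)])
c=np.array([.522,.152])-n*.0457
print(c);go((*c,.012,132))"
```

```text
[0.55257927 0.11803828]
t 2.52 pos [ 0.6715 -0.0135  0.0131] yaw [-1.80e+02 -1.00e-01  1.32e+02] F [ 1.   0.4 -0.1] open 0.05
  d [ 0.1773 -0.0003  0.0013] w [-0.04 -0.06  0.03]
```

Call:
move_arm:
  deltas:
    - {"x": 0.012,"y": 0,"z": 0,"wx": 0,"wy": 0,"wz": 0,"hand": 0.543}
    - {"x": 0.02,"y": 0,"z": 0,"wx": 0,"wy": 0,"wz": 0,"hand": 0.543}
    - {"x": 0.028,"y": 0,"z": 0,"wx": 0,"wy": 0,"wz": 0,"hand": 0.543}
    - {"x": 0.038,"y": 0,"z": 0,"wx": 0,"wy": 0,"wz": 0,"hand": 0.543}
    - {"x": 0.05,"y": 0,"z": 0,"wx": 0,"wy": 0,"wz": 0,"hand": 0.543}
    - {"x": 0.063,"y": 0,"z": 0,"wx": 0,"wy": 0,"wz": 0,"hand": 0.543}
    - {"x": 0.076,"y": 0,"z": 0,"wx": 0,"wy": 0,"wz": 0,"hand": 0.543}
    - {"x": 0.089,"y": 0,"z": 0,"wx": 0,"wy": 0,"wz": 0,"hand": 0.543}

```text
time: 3.52
tool_pos: [0.612, 0.0525, 0.0134]
tool_rot: [3.141, 0.0, 2.303]
contact_force: [2.3, -1.4, 2.5]
opening: 0.0499
```

Call:
move_arm:
  deltas:
    - {"x": 0.013,"y": 0,"z": 0,"wx": 0,"wy": 0,"wz": 0,"hand": 0.543}
    - {"x": 0.026,"y": 0,"z": 0,"wx": 0,"wy": 0,"wz": 0,"hand": 0.543}
    - {"x": 0.039,"y": 0,"z": 0,"wx": 0,"wy": 0,"wz": 0,"hand": 0.543}
    - {"x": 0.052,"y": 0,"z": 0,"wx": 0,"wy": 0,"wz": 0,"hand": 0.543}
    - {"x": 0.064,"y": 0,"z": 0,"wx": 0,"wy": 0,"wz": 0,"hand": 0.543}
    - {"x": 0.074,"y": 0,"z": 0,"wx": 0,"wy": 0,"wz": 0,"hand": 0.543}
    - {"x": 0.082,"y": 0,"z": 0,"wx": 0,"wy": 0,"wz": 0,"hand": 0.543}
    - {"x": 0.088,"y": 0,"z": 0,"wx": 0,"wy": 0,"wz": 0,"hand": 0.543}

```text
time: 4.53
tool_pos: [0.5533, 0.1176, 0.0133]
tool_rot: [-3.142, -0.0, 2.303]
contact_force: [1.7, -2.2, 2.0]
opening: 0.0499
```

```bash
python3 -c "
from h import *
go((.5525,.118,.012,132))
im=viewer.read_camera('top'); cv2.imwrite('pics/t2.png',cv2.resize(im[100:310,130:410,::-1],(800,600),interpolation=cv2.INTER_CUBIC))"
```

```text
t 4.53 pos [0.5533 0.1176 0.0133] yaw [-180.   -0.  132.] F [ 1.7 -2.2  2. ] open 0.0499
  d [ 0.0009 -0.0004  0.0013] w [-0.   -0.01 -0.02]
```

View pics/t2.png

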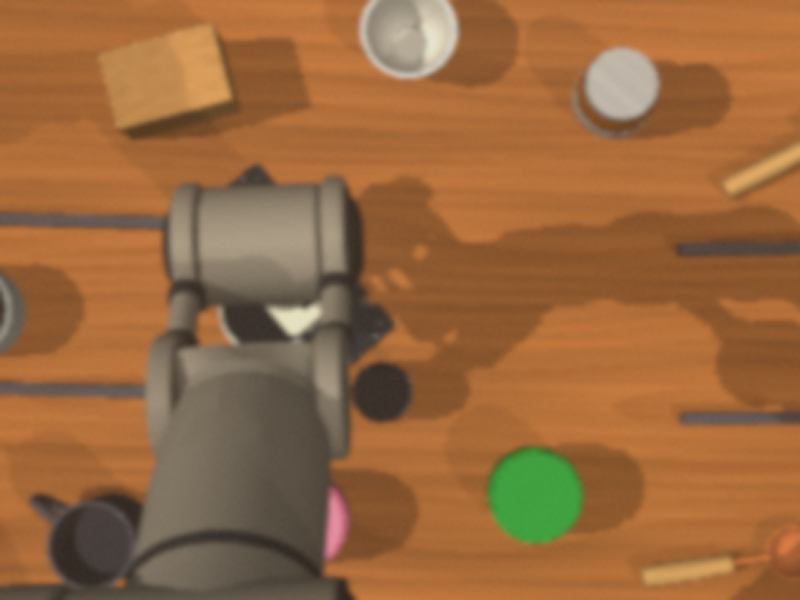

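Drag is about 3 N with the tin riding in the cradle. The visible tin edge at (222,325) fits the expected position. Next I back off a little, swing around the tin to face +y, and push into the bay.

```bash
python3 -c "
from h import *
c=np.array([.522,.152]);r=.057
L=[]
for w in (132,122,111.5,101,90):
    a=np.radians(w);L.append((*(c-r*np.array([np.cos(a),np.sin(a)])),.0125,w))
go(*L)
go((.5215,.2695,.0125,90))"
```

```text
t 4.58 pos [0.5528 0.1181 0.0133] yaw [-180.   -0.  132.] F [ 1.2 -0.5  1.5] open 0.0493
  d [-0.0112 -0.0002  0.0008] w [-0.02 -0.05 -0.01]
  d [-0.0103 -0.0101  0.0008] w [-0.03 -0.04  9.99]
  d [-0.0076 -0.0201  0.0008] w [-0.03 -0.04 20.49]
  d [-0.0031 -0.0295  0.0008] w [-3.000e-02 -4.000e-02  3.099e+01]
  d [ 0.0034 -0.0383  0.0008] w [-4.000e-02 -4.000e-02  4.199e+01]
t 4.58 pos [0.5528 0.1181 0.0133] yaw [-180.   -0.  132.] F [ 1.2 -0.5  1.5] open 0.0493
  d [0.1335 0.078  0.0008] w [-4.000e-02 -4.000e-02  4.199e+01]
```

Call:
move_arm:
  deltas:
    - {"x": -0.011,"y": 0,"z": 0,"wx": 0,"wy": 0,"wz": 0,"hand": 0.543}
    - {"x": -0.0105,"y": -0.01,"z": 0,"wx": 0,"wy": 0,"wz": 10,"hand": 0.543}
    - {"x": -0.0075,"y": -0.02,"z": 0,"wx": 0,"wy": 0,"wz": 20.5,"hand": 0.543}
    - {"x": -0.003,"y": -0.0295,"z": 0,"wx": 0,"wy": 0,"wz": 31,"hand": 0.543}
    - {"x": 0.0035,"y": -0.038,"z": 0,"wx": 0,"wy": 0,"wz": 42,"hand": 0.543}
    - {"x": 0.0035,"y": -0.038,"z": 0,"wx": 0,"wy": 0,"wz": 42,"hand": 0.543}

```text
time: 5.32
tool_pos: [0.5225, 0.094, 0.013]
tool_rot: [-3.14, -0.0, 1.571]
contact_force: [0.1, 0.5, -0.2]
opening: 0.0502
```

```bash
python3 -c "
from h import *
go((.5215,.2695,.0125,90))
im=viewer.read_camera('wrist'); cv2.imwrite('pics/w3.png',im[:,:,::-1])
for z in (.047,): print(world((277,136),z,'wrist'))
p=viewer.camera_params('wrist')
c=p['camera_matrix']@(p['R']@np.array((.522,.152,.058))+p['t']); print(c[:2]/c[2])"
```

```text
t 5.33 pos [0.5225 0.094  0.013 ] yaw [-179.9   -0.    90. ] F [ 0.1  0.5 -0.2] open 0.0502
  d [ 0.1755 -0.001   0.0005] w [-0.1  -0.01  0.01]
[0.52304189 0.16048142 0.047     ]
[274.18499552 159.48194607]
```

View pics/w3.png

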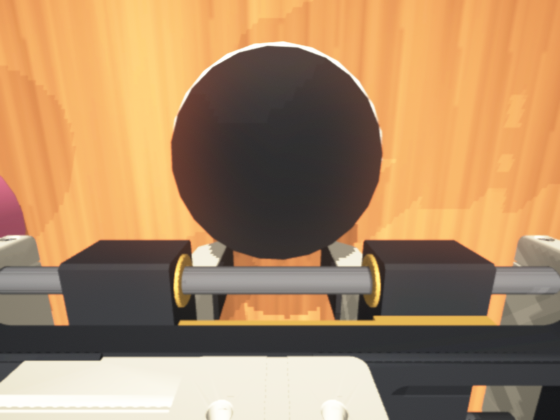

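The lid disc is centred at (276,153) and the prediction was (274,159), so the tin is at about (0.522, 0.155). Pushing into the bay.

Call:
move_arm:
  deltas:
    - {"x": 0.008,"y": 0,"z": 0,"wx": 0,"wy": 0,"wz": 0,"hand": 0.543}
    - {"x": 0.016,"y": 0,"z": 0,"wx": 0,"wy": 0,"wz": 0,"hand": 0.543}
    - {"x": 0.027,"y": 0,"z": 0,"wx": 0,"wy": 0,"wz": 0,"hand": 0.543}
    - {"x": 0.039,"y": 0,"z": 0,"wx": 0,"wy": 0,"wz": 0,"hand": 0.543}
    - {"x": 0.052,"y": 0,"z": 0,"wx": 0,"wy": 0,"wz": 0,"hand": 0.543}
    - {"x": 0.065,"y": 0,"z": 0,"wx": 0,"wy": 0,"wz": 0,"hand": 0.543}
    - {"x": 0.078,"y": 0,"z": 0,"wx": 0,"wy": 0,"wz": 0,"hand": 0.543}
    - {"x": 0.091,"y": 0,"z": 0,"wx": 0,"wy": 0,"wz": 0,"hand": 0.543}

```text
time: 6.38
tool_pos: [0.5231, 0.1864, 0.0134]
tool_rot: [-3.142, -0.0, 1.57]
contact_force: [-1.0, -1.5, -0.4]
opening: 0.05
```

Call:
move_arm:
  deltas:
    - {"x": 0.013,"y": 0,"z": 0,"wx": 0,"wy": 0,"wz": 0,"hand": 0.543}
    - {"x": 0.026,"y": 0,"z": 0,"wx": 0,"wy": 0,"wz": 0,"hand": 0.543}
    - {"x": 0.039,"y": 0,"z": 0,"wx": 0,"wy": 0,"wz": 0,"hand": 0.543}
    - {"x": 0.052,"y": 0,"z": 0,"wx": 0,"wy": 0,"wz": 0,"hand": 0.543}
    - {"x": 0.063,"y": 0,"z": 0,"wx": 0,"wy": 0,"wz": 0,"hand": 0.543}
    - {"x": 0.073,"y": 0,"z": 0,"wx": 0,"wy": 0,"wz": 0,"hand": 0.543}
    - {"x": 0.08,"y": 0,"z": 0,"wx": 0,"wy": 0,"wz": 0,"hand": 0.543}
    - {"x": 0.084,"y": 0,"z": 0,"wx": 0,"wy": 0,"wz": 0,"hand": 0.543}

```text
time: 7.38
tool_pos: [0.5232, 0.2698, 0.0134]
tool_rot: [-3.142, 0.0, 1.57]
contact_force: [0.2, -1.9, -0.2]
opening: 0.0497
```

Call:
move_arm:
  deltas:
    - {"x": -0.015,"y": 0,"z": 0,"wx": 0,"wy": 0,"wz": 0,"hand": 0.543}
    - {"x": -0.035,"y": 0,"z": 0,"wx": 0,"wy": 0,"wz": 0,"hand": 0.543}
    - {"x": -0.035,"y": 0,"z": -0.05,"wx": 0,"wy": 0,"wz": 0,"hand": 0.2}
    - {"x": -0.035,"y": 0,"z": -0.1,"wx": 0,"wy": 0,"wz": 0,"hand": 0}
    - {"x": -0.035,"y": 0,"z": -0.14,"wx": 0,"wy": 0,"wz": 0,"hand": 0}
    - {"x": -0.035,"y": 0,"z": -0.14,"wx": 0,"wy": 0,"wz": 0,"hand": 0}

```text
time: 8.12
tool_pos: [0.5252, 0.2334, 0.157]
tool_rot: [3.135, -0.002, 1.569]
contact_force: [0.4, 1.1, -0.3]
opening: 0.0144
```

```bash
python3 -c "
from h import *
go((.5215,.315,.075,90))
im=viewer.read_camera('wrist'); cv2.imwrite('pics/w4.png',im[:,:,::-1])
p=viewer.camera_params('wrist')
c=p['camera_matrix']@(p['R']@np.array((.5215,.315,.058))+p['t']); print(c/c[2])"
```

```text
t 8.12 pos [0.5252 0.2334 0.157 ] yaw [ 1.796e+02 -1.000e-01  8.990e+01] F [ 0.4  1.1 -0.3] open 0.0144
  d [ 0.0814 -0.0044  0.0822] w [ 0.4  -0.12 -0.11]
[273.48264114 115.28836771   1.        ]
```

View pics/w4.png

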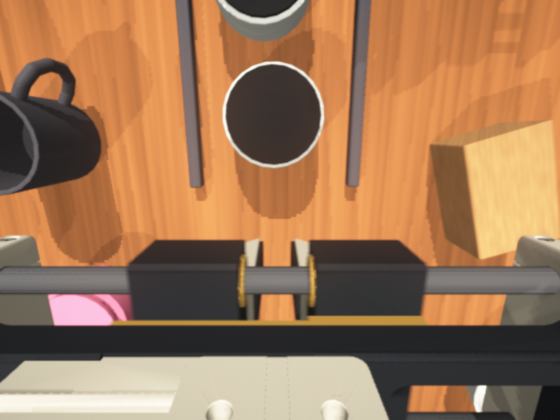

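The wide tin stands at (273,114), exactly where expected (x≈0.5215, y≈0.315), clear of the bars and its mate. Next is the narrow tin.

```bash
python3 -c "
from h import *
n=np.array([.512-.447,-.316-.039]);n/=np.linalg.norm(n);w=np.degrees(np.arctan2(-n[1],-n[0]));print(w)
s=np.array([.447,.039])-n*.055; e=np.array([.512,-.316])-n*.0322;print(s,e,np.linalg.norm(e-s))
go((*s,.1,w),(*s,.0125,w))"
```

```text
100.37584492005105
[0.43709425 0.09310061] [ 0.50620064 -0.28432655] 0.3837016486523718
t 8.18 pos [0.5239 0.2331 0.1547] yaw [179.8  -0.   89.9] F [ 0.1  0.3 -1. ] open 0.0107
  d [-0.1402 -0.0866  0.0543] w [  0.17  -0.03 -10.49]
  d [-0.1403 -0.0869  0.1418] w [  0.17  -0.03 -10.49]
```

Call:
move_arm:
  deltas:
    - {"x": -0.14,"y": -0.087,"z": 0.054,"wx": 0,"wy": 0,"wz": -10.5,"hand": 0.39}
    - {"x": -0.14,"y": -0.087,"z": 0.054,"wx": 0,"wy": 0,"wz": -10.5,"hand": 0.39}
    - {"x": -0.14,"y": -0.087,"z": 0.054,"wx": 0,"wy": 0,"wz": -10.5,"hand": 0.39}
    - {"x": -0.14,"y": -0.087,"z": 0.054,"wx": 0,"wy": 0,"wz": -10.5,"hand": 0.39}
    - {"x": -0.14,"y": -0.087,"z": 0.09,"wx": 0,"wy": 0,"wz": -10.5,"hand": 0.39}
    - {"x": -0.14,"y": -0.087,"z": 0.125,"wx": 0,"wy": 0,"wz": -10.5,"hand": 0.39}
    - {"x": -0.14,"y": -0.087,"z": 0.142,"wx": 0,"wy": 0,"wz": -10.5,"hand": 0.39}
    - {"x": -0.14,"y": -0.087,"z": 0.142,"wx": 0,"wy": 0,"wz": -10.5,"hand": 0.39}

```text
time: 9.18
tool_pos: [0.4351, 0.0945, 0.0099]
tool_rot: [-3.138, -0.001, 1.753]
contact_force: [-0.2, 0.4, 0.6]
opening: 0.036
```

```bash
python3 -c "
from h import *
go((.437,.093,.0125,100.4),(.506,-.284,.0125,100.4))"
```

```text
t 9.18 pos [0.4351 0.0945 0.0099] yaw [-179.8   -0.   100.5] F [-0.2  0.4  0.6] open 0.036
  d [-0.0018  0.0016 -0.0026] w [-0.21 -0.04  0.06]
  d [-0.3851  0.001  -0.0029] w [-0.21 -0.04  0.06]
```

Call:
move_arm:
  deltas:
    - {"x": -0.01,"y": 0.0015,"z": -0.002,"wx": 0,"wy": 0,"wz": 0,"hand": 0.39}
    - {"x": -0.018,"y": 0.0015,"z": -0.002,"wx": 0,"wy": 0,"wz": 0,"hand": 0.39}
    - {"x": -0.026,"y": 0.0015,"z": -0.002,"wx": 0,"wy": 0,"wz": 0,"hand": 0.39}
    - {"x": -0.036,"y": 0.001,"z": -0.002,"wx": 0,"wy": 0,"wz": 0,"hand": 0.39}
    - {"x": -0.048,"y": 0.001,"z": -0.002,"wx": 0,"wy": 0,"wz": 0,"hand": 0.39}
    - {"x": -0.062,"y": 0.001,"z": -0.002,"wx": 0,"wy": 0,"wz": 0,"hand": 0.39}
    - {"x": -0.076,"y": 0.001,"z": -0.002,"wx": 0,"wy": 0,"wz": 0,"hand": 0.39}
    - {"x": -0.09,"y": 0.001,"z": -0.002,"wx": 0,"wy": 0,"wz": 0,"hand": 0.39}

```text
time: 10.18
tool_pos: [0.4536, 0.0052, 0.0134]
tool_rot: [-3.142, -0.0, 1.753]
contact_force: [-0.1, 2.1, 2.1]
opening: 0.036
```

Call:
move_arm:
  deltas:
    - {"x": -0.014,"y": 0,"z": 0,"wx": 0,"wy": 0,"wz": 0,"hand": 0.39}
    - {"x": -0.028,"y": 0,"z": 0,"wx": 0,"wy": 0,"wz": 0,"hand": 0.39}
    - {"x": -0.042,"y": 0,"z": 0,"wx": 0,"wy": 0,"wz": 0,"hand": 0.39}
    - {"x": -0.056,"y": 0,"z": 0,"wx": 0,"wy": 0,"wz": 0,"hand": 0.39}
    - {"x": -0.07,"y": 0,"z": 0,"wx": 0,"wy": 0,"wz": 0,"hand": 0.39}
    - {"x": -0.084,"y": 0,"z": 0,"wx": 0,"wy": 0,"wz": 0,"hand": 0.39}
    - {"x": -0.098,"y": 0,"z": 0,"wx": 0,"wy": 0,"wz": 0,"hand": 0.39}
    - {"x": -0.11,"y": 0,"z": 0,"wx": 0,"wy": 0,"wz": 0,"hand": 0.39}

```text
time: 11.18
tool_pos: [0.4735, -0.1029, 0.0134]
tool_rot: [-3.142, -0.0, 1.753]
contact_force: [0.7, 2.0, 1.7]
opening: 0.0357
```

```bash
python3 -c "
from h import *
go((.506,-.284,.0125,100.4))
im=viewer.read_camera('top'); cv2.imwrite('pics/t5.png',cv2.resize(im[100:310,230:510,::-1],(800,600),interpolation=cv2.INTER_CUBIC))"
```

```text
t 11.18 pos [ 0.4735 -0.1029  0.0134] yaw [-180.    -0.   100.5] F [0.7 2.  1.7] open 0.0357
  d [-0.184  -0.0009  0.0008] w [-0.   -0.    0.06]
```

View pics/t5.png

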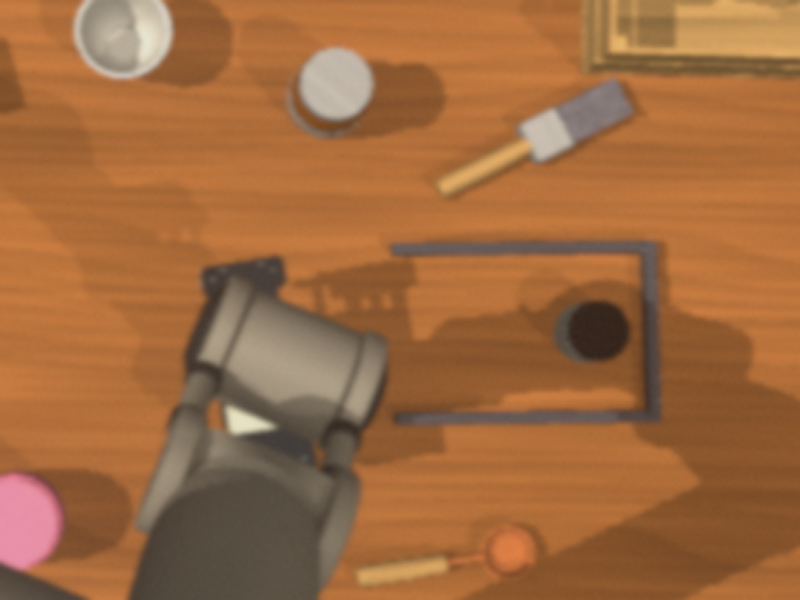

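The tin is hidden under the wrist, at about (300,350). It is not left behind on the bench, and the steady 2 N drag fits it riding in the cradle. Continuing.

Call:
move_arm:
  deltas:
    - {"x": -0.014,"y": -0.001,"z": 0,"wx": 0,"wy": 0,"wz": 0,"hand": 0.39}
    - {"x": -0.028,"y": -0.001,"z": 0,"wx": 0,"wy": 0,"wz": 0,"hand": 0.39}
    - {"x": -0.042,"y": -0.001,"z": 0,"wx": 0,"wy": 0,"wz": 0,"hand": 0.39}
    - {"x": -0.056,"y": -0.001,"z": 0,"wx": 0,"wy": 0,"wz": 0,"hand": 0.39}
    - {"x": -0.07,"y": -0.001,"z": 0,"wx": 0,"wy": 0,"wz": 0,"hand": 0.39}
    - {"x": -0.084,"y": -0.001,"z": 0,"wx": 0,"wy": 0,"wz": 0,"hand": 0.39}
    - {"x": -0.097,"y": -0.001,"z": 0,"wx": 0,"wy": 0,"wz": 0,"hand": 0.39}
    - {"x": -0.11,"y": -0.001,"z": 0,"wx": 0,"wy": 0,"wz": 0,"hand": 0.39}

```text
time: 12.22
tool_pos: [0.4925, -0.2112, 0.0133]
tool_rot: [-3.142, -0.0, 1.753]
contact_force: [-0.1, 1.5, -0.6]
opening: 0.0357
```

Call:
move_arm:
  deltas:
    - {"x": -0.013,"y": 0,"z": 0,"wx": 0,"wy": 0,"wz": 0,"hand": 0.39}
    - {"x": -0.026,"y": 0,"z": 0,"wx": 0,"wy": 0,"wz": 0,"hand": 0.39}
    - {"x": -0.039,"y": 0,"z": 0,"wx": 0,"wy": 0,"wz": 0,"hand": 0.39}
    - {"x": -0.051,"y": 0,"z": 0,"wx": 0,"wy": 0,"wz": 0,"hand": 0.39}
    - {"x": -0.061,"y": 0,"z": 0,"wx": 0,"wy": 0,"wz": 0,"hand": 0.39}
    - {"x": -0.068,"y": 0,"z": 0,"wx": 0,"wy": 0,"wz": 0,"hand": 0.39}
    - {"x": -0.072,"y": 0,"z": 0,"wx": 0,"wy": 0,"wz": 0,"hand": 0.39}
    - {"x": -0.074,"y": 0,"z": 0,"wx": 0,"wy": 0,"wz": 0,"hand": 0.39}

```text
time: 13.22
tool_pos: [0.5058, -0.2831, 0.0133]
tool_rot: [-3.141, -0.0, 1.754]
contact_force: [-0.1, 0.8, -0.3]
opening: 0.0357
```

Call:
move_arm:
  deltas:
    - {"x": 0.015,"y": 0,"z": 0,"wx": 0,"wy": 0,"wz": 0,"hand": 0.39}
    - {"x": 0.035,"y": 0,"z": 0,"wx": 0,"wy": 0,"wz": 0,"hand": 0.39}
    - {"x": 0.035,"y": 0,"z": -0.05,"wx": 0,"wy": 0,"wz": 0,"hand": 0.2}
    - {"x": 0.035,"y": 0,"z": -0.1,"wx": 0,"wy": 0,"wz": 0,"hand": 0}
    - {"x": 0.035,"y": 0,"z": -0.12,"wx": 0,"wy": 0,"wz": 0,"hand": 0}

```text
time: 13.85
tool_pos: [0.5004, -0.2476, 0.1365]
tool_rot: [3.138, 0.003, 1.755]
contact_force: [0.2, -1.0, -0.6]
opening: 0.0108
```

```bash
python3 -c "
from h import *
go((.5215,.315,.1,90),(.5215,.315,.07,90))"
```

```text
t 13.85 pos [ 0.5004 -0.2476  0.1365] yaw [179.8   0.2 100.5] F [ 0.2 -1.  -0.6] open 0.0108
  d [0.5494 0.1236 0.0353] w [ 0.2   0.15 10.55]
  d [0.5495 0.1236 0.0653] w [ 0.2   0.15 10.55]
```

Call:
move_arm:
  deltas:
    - {"x": 0.55,"y": 0.124,"z": 0.005,"wx": 0,"wy": 0,"wz": 10.5,"hand": 0}
    - {"x": 0.55,"y": 0.124,"z": 0.005,"wx": 0,"wy": 0,"wz": 10.5,"hand": 0}
    - {"x": 0.55,"y": 0.124,"z": 0.005,"wx": 0,"wy": 0,"wz": 10.5,"hand": 0}
    - {"x": 0.55,"y": 0.124,"z": 0.005,"wx": 0,"wy": 0,"wz": 10.5,"hand": 0}
    - {"x": 0.55,"y": 0.124,"z": 0.005,"wx": 0,"wy": 0,"wz": 10.5,"hand": 0}
    - {"x": 0.55,"y": 0.124,"z": 0.005,"wx": 0,"wy": 0,"wz": 10.5,"hand": 0}
    - {"x": 0.55,"y": 0.124,"z": 0.005,"wx": 0,"wy": 0,"wz": 10.5,"hand": 0}
    - {"x": 0.55,"y": 0.124,"z": 0.005,"wx": 0,"wy": 0,"wz": 10.5,"hand": 0}

```text
time: 14.85
tool_pos: [0.5173, 0.2519, 0.1291]
tool_rot: [-3.142, -0.0, 1.572]
contact_force: [0.9, -0.3, 0.0]
opening: 0.0005
```

```bash
python3 -c "
from h import *
go((.5215,.315,.1,90))"
```

```text
t 14.85 pos [0.5173 0.2519 0.1291] yaw [-180.   -0.   90.] F [ 0.9 -0.3  0. ] open 0.0005
  d [0.0631 0.0043 0.0291] w [-0.   -0.    0.04]
```

Call:
move_arm:
  deltas:
    - {"x": 0.05,"y": 0.004,"z": 0.02,"wx": 0,"wy": 0,"wz": 0,"hand": 0}
    - {"x": 0.05,"y": 0.004,"z": 0.045,"wx": 0,"wy": 0,"wz": 0,"hand": 0}
    - {"x": 0.05,"y": 0.004,"z": 0.06,"wx": 0,"wy": 0,"wz": 0,"hand": 0}
    - {"x": 0.05,"y": 0.004,"z": 0.06,"wx": 0,"wy": 0,"wz": 0,"hand": 0}
    - {"x": 0.05,"y": 0.004,"z": 0.06,"wx": 0,"wy": 0,"wz": 0,"hand": 0}

```text
time: 15.48
tool_pos: [0.5235, 0.2986, 0.07]
tool_rot: [3.14, -0.001, 1.569]
contact_force: [0.4, 0.2, 0.5]
opening: 0.0003
```

```bash
python3 -c "
from h import *
go((.5215,.315,.06,90),(.5215,.315,.052,90))"
```

```text
t 15.47 pos [0.5235 0.2986 0.07  ] yaw [179.9  -0.   89.9] F [0.4 0.2 0.5] open 0.0003
  d [ 0.0164 -0.002   0.01  ] w [ 0.08 -0.04 -0.08]
  d [ 0.0164 -0.002   0.018 ] w [ 0.08 -0.04 -0.08]
```

Call:
move_arm:
  deltas:
    - {"x": 0.0165,"y": -0.002,"z": 0,"wx": 0,"wy": 0,"wz": 0,"hand": 0}
    - {"x": 0.0165,"y": -0.002,"z": 0.004,"wx": 0,"wy": 0,"wz": 0,"hand": 0}
    - {"x": 0.0165,"y": -0.002,"z": 0.008,"wx": 0,"wy": 0,"wz": 0,"hand": 0}
    - {"x": 0.0165,"y": -0.002,"z": 0.01,"wx": 0,"wy": 0,"wz": 0,"hand": 0}
    - {"x": 0.0165,"y": -0.002,"z": 0.012,"wx": 0,"wy": 0,"wz": 0,"hand": 0}
    - {"x": 0.0165,"y": -0.002,"z": 0.014,"wx": 0,"wy": 0,"wz": 0,"hand": 0}
    - {"x": 0.0165,"y": -0.002,"z": 0.016,"wx": 0,"wy": 0,"wz": 0,"hand": 0}
    - {"x": 0.0165,"y": -0.002,"z": 0.016,"wx": 0,"wy": 0,"wz": 0,"hand": 0}

```text
time: 16.48
tool_pos: [0.5208, 0.3152, 0.0535]
tool_rot: [-3.141, -0.0, 1.57]
contact_force: [-1.6, -1.3, 5.5]
opening: 0.0003
```

Call:
move_arm:
  deltas:
    - {"x": 0,"y": 0,"z": 0.001,"wx": 0,"wy": 0,"wz": 0,"hand": 0}
    - {"x": 0,"y": 0,"z": 0.001,"wx": 0,"wy": 0,"wz": 0,"hand": 0}

```text
time: 16.73
tool_pos: [0.5208, 0.3152, 0.0526]
tool_rot: [-3.141, -0.0, 1.57]
contact_force: [-2.3, -0.6, 5.7]
opening: 0.0005
```

Call:
move_arm:
  deltas:
    - {"x": 0,"y": 0,"z": 0.001,"wx": 0,"wy": 0,"wz": 0,"hand": 0}
    - {"x": 0,"y": 0,"z": 0.001,"wx": 0,"wy": 0,"wz": 0,"hand": 0}

```text
time: 16.98
tool_pos: [0.5209, 0.3153, 0.0522]
tool_rot: [3.141, -0.0, 1.57]
contact_force: [-3.2, -1.9, 8.8]
opening: 0.0003
```

Call:
move_arm:
  deltas:
    - {"x": 0,"y": 0,"z": 0.001,"wx": 0,"wy": 0,"wz": 0,"hand": 0}
    - {"x": 0,"y": 0,"z": 0.001,"wx": 0,"wy": 0,"wz": 0,"hand": 0}

```text
time: 17.23
tool_pos: [0.521, 0.3153, 0.0521]
tool_rot: [3.141, -0.0, 1.57]
contact_force: [-5.7, -2.4, 15.3]
opening: 0.0004
```

It stops at 52.1 mm with the force rising, so the lid is seated. One more small press, then retreat and look.

Call:
move_arm:
  deltas:
    - {"x": 0,"y": 0,"z": 0.001,"wx": 0,"wy": 0,"wz": 0,"hand": 0}
    - {"x": 0,"y": 0,"z": 0.001,"wx": 0,"wy": 0,"wz": 0,"hand": 0}

```text
time: 17.48
tool_pos: [0.5211, 0.3154, 0.0521]
tool_rot: [3.14, -0.001, 1.57]
contact_force: [-8.8, -3.8, 23.3]
opening: 0.0006
```

Call:
move_arm:
  deltas:
    - {"x": 0,"y": 0,"z": -0.005,"wx": 0,"wy": 0,"wz": 0,"hand": 0}
    - {"x": 0,"y": 0,"z": -0.05,"wx": 0,"wy": 0,"wz": 0,"hand": 0}
    - {"x": 0,"y": 0,"z": -0.11,"wx": 0,"wy": 0,"wz": 0,"hand": 0}
    - {"x": -0.06,"y": 0.0,"z": -0.12,"wx": 0,"wy": 0,"wz": 0,"hand": 0}
    - {"x": -0.12,"y": 0.0,"z": -0.12,"wx": 0,"wy": 0,"wz": 0,"hand": 0}
    - {"x": -0.18,"y": 0.0,"z": -0.12,"wx": 0,"wy": 0,"wz": 0,"hand": 0}
    - {"x": -0.24,"y": 0.0,"z": -0.12,"wx": 0,"wy": 0,"wz": 0,"hand": 0}
    - {"x": -0.28,"y": 0.0,"z": -0.12,"wx": 0,"wy": 0,"wz": 0,"hand": 0}

```text
time: 18.48
tool_pos: [0.5206, 0.0328, 0.1689]
tool_rot: [3.142, 0.0, 1.568]
contact_force: [0.7, 0.7, -0.4]
opening: 0.0004
```

```bash
python3 - <<'E'
from h import *
go()
for n in ("top","side"):
    im=viewer.read_camera(n)[:,:,::-1]; cv2.imwrite(f"pics/{n}6.png",cv2.resize(im,(800,600),interpolation=cv2.INTER_CUBIC))
    if n=="top": t=np.ascontiguousarray(im)
p=viewer.camera_params("top")
for n,X in (("wide",(.5215,.315,.052)),("narrow",(.512,-.316,.048)),("wmate",(.5136,.4283,.052)),("nmate",(.5173,-.4251,.048))):
    c=p["camera_matrix"]@(p["R"]@np.array(X)+p["t"]); 
    try: q,b=dark(t,c[:2]/c[2],20); print(n,b,world(q,X[2]).round(4))
    except Exception as e: print(n,e)
E
```

```text
t 18.48 pos [0.5206 0.0328 0.1689] yaw [180.    0.   89.9] F [ 0.7  0.7 -0.4] open 0.0004
wide [ 27  27 584] [0.5218 0.314  0.052 ]
narrow [ 21  19 323] [ 0.5117 -0.3125  0.048 ]
wmate [ 28  27 595] [0.5136 0.4283 0.052 ]
nmate [ 21  19 326] [ 0.5172 -0.4237  0.048 ]
```

View pics/top6.png

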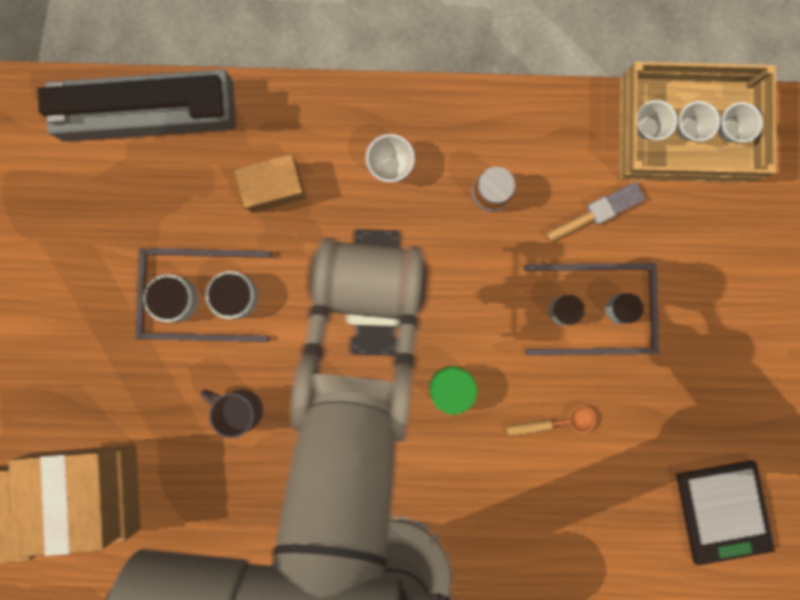

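View pics/side6.png

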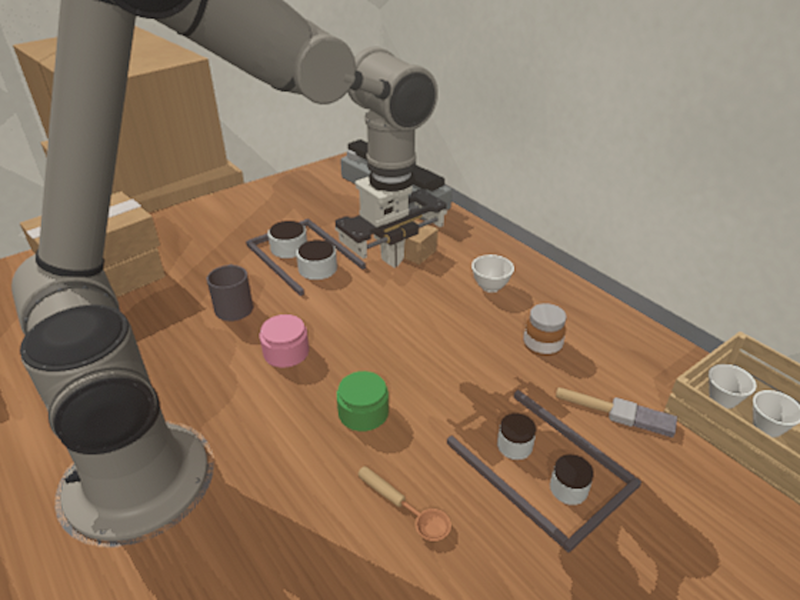

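The wide tin at (230,295) and the narrow tin at (568,310) both stand in their bays. The mates, bystanders, pink and green tins are where they started, and the gripper is clear.

```bash
python3 -c "
from cell import robot
print(robot.hand_in())"
```

```text
the job is handed in; nothing more can be done
None
```

I slid both tins into their bays, pressed the wide tin's lid home, and handed the job in at about 18.6 s; no verdict is reported.

- **Wide tin:** I pushed it with the half-open fingers in two legs into the left bay. It now stands at (0.522, 0.314), about 70 mm in from the mouth and about 26 mm short of its mate.
- **Narrow tin:** I pushed it in one leg into the right bay. It now stands at (0.512, −0.313), also about 70 mm in.
- **Lid:** I pressed it last, in the left bay. It moved at about 6 to 9 N and stopped at 52.1 mm, where the force rose to 23 N without further travel. That matches the 52 mm given for fully home.
- **Other things on the bench:** In the final top and side pictures the mates and bystanders look unmoved, as do the pink and green tins. The wide mate measured exactly as before and the narrow mate within 1.5 mm, which is about one pixel. The gripper was clear of everything.

No check failed. Two smaller differences were an early wrist view about 4 px off the prediction, and the narrow tin stopping about 3 mm short of its aim point.

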